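# Take the clipped battery cover off the watering timer

### The job

The batteries of the green watering timer need changing: pinch the two orange tabs on its white battery cover towards each other to unclip it, lift the cover off, and set it down gently, right way up (tabs upward), in the middle of the slate tile, then let go. Leave the green timer standing on the bench where it is, and leave the charcoal timer alone.

Things in the scene. Friction and masses are not known exactly. Their poses are not given: they have to be found in the camera images.
- timer: the green watering timer, loose, 0.4 to 0.65 kg, lying on its face, battery bay up. Green housing 120 mm along its x, 92 along its y, 45 high, with a black hose fitting 20 to 24 mm long on each x end (about 164 mm over all). Origin: centre of the underside, on the bench; z up. The white cover is clipped on top, its axes along the timer's.
- cover: the green timer's white battery cover, 60 to 90 g: plate 96 mm along its x, 72 along its y, 4 thick. Origin: centre of the plate's underside, at the start 45 mm above the bench on the housing's rim; z up. Two ribs reach 12 mm below: set on a flat surface its origin is 12 mm above that. Hooks on its two tabs hold it; pulled with the tabs not pressed in, it brings the whole timer up.
- cover_pinch (a point): point midway between the cover's two upright orange tabs, 18 mm over its origin; axes as the cover's. Tabs: on the y sides, outer faces 61 mm apart, each 24 wide (x), 5 thick, top 32 mm over the cover's origin, free outside down to the plate. Sprung, they slide in along y 7 mm each to stops (1.4 N rising to 4.5 N), then 47 mm apart; unhooked from 4 mm each: squeeze to the stops, lift straight up.
- tile: the dark blue-grey square slate tile lying flat on the bench, 180 by 180 mm, 8 mm thick, 0.6 kg. Origin: centre of the underside; z up, x and y along its sides. A cover standing on it has its origin 20 mm above the bench.
- charcoal_timer: the charcoal-black look-alike timer, same shape and size, with the same white cover and orange tabs, lying likewise on the bench; to be left alone. Origin: centre of the underside.
Mind the look-alikes: they are no part of the job. Several things have the shape of the timer; the one meant has the colours described above.

How it is judged (in metres and radians):
On the way, in this order (a step that is already met when the one before it is completed fails the run):
1. the fingers pinch the cover's tabs while it still sits on the green timer (contact force between the fingers and cover above 2 N and z of cover in the frame of timer below 0.053 m), for 0.1 s.
2. the cover is lifted clear, at least 30 mm above its seat, while the green timer stays standing on the bench (z of cover in the frame of timer above 0.075 m and height (world z) of timer below 0.012 m and angle between timer's own z axis and vertical below 0.15 rad), for 0.1 s.
At the end, for the whole second after the job is handed in: The cover rests on the slate tile, tabs up, level within 10 degrees, centre within 50 mm of the tile's centre, origin 13 to 28 mm above the tile's underside; the tile lies on the bench; the green timer stands on the bench within 60 mm of where it was, tilted under 8 degrees (horizontal distance between cover and tile below 0.05 m and z of cover in the frame of tile between 0.013 and 0.028 m and angle between cover's own z axis and vertical below 0.17 rad and linear speed of cover below 0.03 m/s and height (world z) of tile below 0.01 m and height (world z) of timer below 0.012 m and angle between timer's own z axis and vertical below 0.15 rad and distance of timer from where it was at the start of the episode below 0.06 m); the robot touches nothing.
It fails at once if the charcoal timer is shifted by more than 30 mm or tipped (distance of charcoal_timer from where it was at the start of the episode above 0.03 m or angle between charcoal_timer's own z axis and vertical above 0.2 rad).
It fails at once if the cover is dropped (falling faster than 0.7 m/s out of the fingers, some 25 mm of fall) (linear speed of cover above 0.7 m/s and contact force between the fingers and cover below 0.02 N).
It also fails if it takes over 38 s, if anything falls off the work surface, if the arm or the gripper's body presses on something with over 40 N, if the wrist force passes 120 N, or if a joint passes its speed limit or range.

### The arm

A 6-joint arm with a two-finger parallel gripper is mounted at the origin on the work surface. World frame = base frame: x ahead of the robot, y to its left, z up, the work surface at z = 0. Lengths are in mm, angles in rad, forces in N, time in s.
With the tool pointing down it reaches from about 250 to 800 mm from the base axis. Payload 3.9 kg.
Tool frame: the origin (TCP) lies on the front face of the gripper's body, between the roots of the fingers; the fingertips stand manip.tip_reach ahead of it and the grasp point (between the pads) lies 54 mm ahead of it (manip.tip_reach is the distance from the TCP to the fingertips, in mm); z points along the fingers, y is the direction in which the jaws open and shut (so a half turn about z gives the same grasp; the last joint's range is limited). The gripper opens to 85 mm and grips with 20 to 120 N. Pads are 22 mm wide; open, the fingers measure 114 mm over their backs; the gripper's body (76 mm by 85 mm) begins 54 mm behind the grasp point. The pads swing forward as they close: fully open they stand 13 mm farther back than shut.
Start: joints at [1.23, 0.26, -0.138, 1.173, 0, 1.571], TCP at [175.472, 494.798, 303.904] pointing down, gripper open.
Joint ranges: [-2.78, 2.78], [-0.83, 1.72], [-1.28, 1.37], [-1.9, 2.12], [-1.57, 1.48], [-3.14, 3.14]. Speed limits (rad/s): [2.57, 2.57, 3.14, 3.14, 3.14, 3.14].

### API

Orientations are given as a unit quaternion [w, x, y, z].
In Python, from cell import observe, get_image, get_calibration, manip, finder gives the robot as it stands.
- The arm moves only by the tool apply_moves, never from a script. Its argument "steps" is a list of rows, each a list of 7 numbers: the opening, from -1 (shut) to 1 (fully open), then the shift along the tool's x, y, z in cm, then the turn, a rotation vector about the tool's x, y, z in rad. In form: [[grip, tx, ty, tz, wx, wy, wz], ...]. A call has 1 to 20 rows; each row shifts and turns the commanded pose from where the row before left it, along the tool's axes as they then stand; what a row does not reach is not made up. A row lasts 1/12 s, in which the tool goes at most 41.7 mm and 7.16 degrees, less where a joint would pass 70% of its speed; a pose out of reach is approached as far as the arm can. A call with a gripper value outside its range is refused whole. The fingers move at their own pace and stop on an object; the grip force is fixed at half the most. Time passes only in rows, so rows that do not move let the fingers close. It gives the time, the measured TCP pose, the force and the opening at its end, in the units of the state.
- observe(): the state, without advancing time (a new reading comes with each control period).
- get_image(name): name is "scene" or "top" or "wrist"; returns the picture (480x640x3 uint8, blue, green, red); there is no depth.
- get_calibration(name): a dict with "intrinsics" (3x3 intrinsics, pixels), "eye" and "rotation" of the camera in the world; the wrist camera has in their place "mount" (4x4, takes a point from camera to tool coordinates, whose origin is the TCP and whose axes are the flange's). Camera axes: x right, y up, looking along -z (the intrinsics and any distortion apply to the point x, -y, -z); pixel columns grow to the right and rows downward; lengths in mm; the calibration is good to about 2 mm. A picture is of the moment at which its call begins: read the wrist's pose just before it. get_calibration takes no time and is no camera call.
- manip.close_job(): hands the job in, once; it reports no verdict.
Trained networks look in the newest picture that a camera, given by its name, has taken for a name from the list of things; names that differ only in an ending like _2 or _b are one class to them, and where a whole thing is asked for, a point or a joint stands for the part that bears it (a point fixed in the world has none). Each returns a list of dicts, best first, with "confidence" (0 to 1); they miss things now and then, are a little off and sometimes report something else, mostly with a low value. They report only what shows in the picture. A call takes as long as a camera call. They do not tell look-alikes from the thing itself.
- finder.regions_of(camera, label): "region" (480x640 bool, what is visible of it) and "rect" ([left, top, right, bottom] in pixels, round what is visible of it).
- finder.spot_point(camera, label): "position" ([column, row] in pixels: a listed point, or the origin of a listed thing).
The state is a dict: "time": time; "joint_pos": joint angles; "dq": joint speeds; "tau": joint torques, N m; "tool_pos": TCP position; "ee_rot": TCP orientation; "contact_force": force on the tool from outside, world axes, zero at the start; "torque": the same for the moment, N m; "opening": finger opening in mm.
Only numpy, scipy, OpenCV 4.12 (cv2) and the standard library are available. Lean on these libraries where they do the work, as an engineer would, in place of code of your own. Each camera call takes 0.05 s, during which the arm holds its last target.

## Working session

There is one attempt and no reset: what is moved stays moved. The work goes in short steps, Python scripts to look and compute and a tool call to move; the robot and the scene stay as the last step left them, time stands still between calls to the robot, and variables do not carry over. Pictures are saved under pics/ and viewed, and the job is handed in when it is done.

Besides the shell and the picture viewer there is one more tool, called after "Request:" in YAML: its name, and indented under it one key for each argument. apply_moves: Moves the arm, as the interface text tells. Its arguments: {"type":"object","properties":{"steps":{"type":"array"}},"required":["steps"]}

```bash
mkdir -p pics; ls
python3 - <<'E'
from cell import observe, get_image, get_calibration, manip, finder
import cv2
print(observe()); print(manip.tip_reach)
for n in("scene","top","wrist"):
    cv2.imwrite(f"pics/{n}0.png",get_image(n)); print(n,get_calibration(n))
for n in ("top","scene"):
    for l in ("timer","cover","cover_pinch","tile"):
        print(n,l,[(d["position"],round(d["confidence"],2)) for d in finder.spot_point(n,l)])
E
```

```text
pics
{'time': 0.0, 'joint_pos': array([ 1.22996638e+00,  2.60652727e-01, -1.39345786e-01,  1.17272963e+00,
       -3.23429589e-05,  1.57079314e+00]), 'dq': array([-0.0005408 ,  0.00012901, -0.00143647, -0.00089516, -0.00029911,
       -0.00061201]), 'tau': array([ 3.21107655e-04, -4.05676246e+01,  2.53924245e+01,  1.86755683e-02,
        2.50361718e-04, -1.13299441e-05]), 'tool_pos': array([175.31814486, 494.2881346 , 303.09000422]), 'ee_rot': array([-1.47873575e-04,  1.69589659e-01,  9.85514289e-01, -9.54656621e-04]), 'contact_force': array([-0.29997381,  0.73873118,  0.46180994]), 'torque': array([ 0.02435967, -0.03530929,  0.01885866]), 'opening': 85.48962030284979}
72.6
scene {'intrinsics': array([[486.26436182,   0.        , 325.34313408],
       [  0.        , 486.26436182, 249.57501437],
       [  0.        ,   0.        ,   1.        ]]), 'eye': array([1006.49574397,  -58.27110289,  675.32726839]), 'rotation': array([0.68200179, 0.26817203, 0.23692374, 0.63782792])}
top {'intrinsics': array([[549.26094318,   0.        , 315.94833729],
       [  0.        , 549.26094318, 242.4
[... 371 characters left out ...]
]]), 'mount': array([[-5.80023921e-04,  9.58072122e-01,  2.86526565e-01,
         7.37029401e+01],
       [ 9.99999759e-01,  4.46703109e-04,  5.30666278e-04,
        -1.26276329e-01],
       [ 3.80424260e-04,  2.86526804e-01, -9.58072151e-01,
        -6.83158414e+01],
       [ 0.00000000e+00,  0.00000000e+00,  0.00000000e+00,
         1.00000000e+00]])}
top timer [([149.9, 346.0], 0.96), ([316.4, 224.6], 0.89)]
top cover [([319.0, 217.8], 0.58)]
top cover_pinch [([317.5, 219.9], 0.79)]
top tile [([158.7, 224.6], 0.72)]
scene timer [([454.4, 197.1], 0.9), ([318.9, 289.0], 0.65)]
scene cover [([316.3, 270.9], 0.69)]
scene cover_pinch [([319.3, 261.8], 0.57)]
scene tile [([481.3, 282.5], 0.83)]
```

View pics/scene0.png

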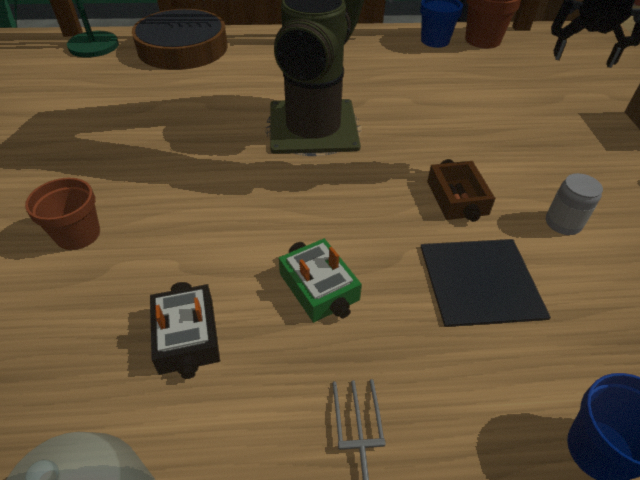

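View pics/top0.png

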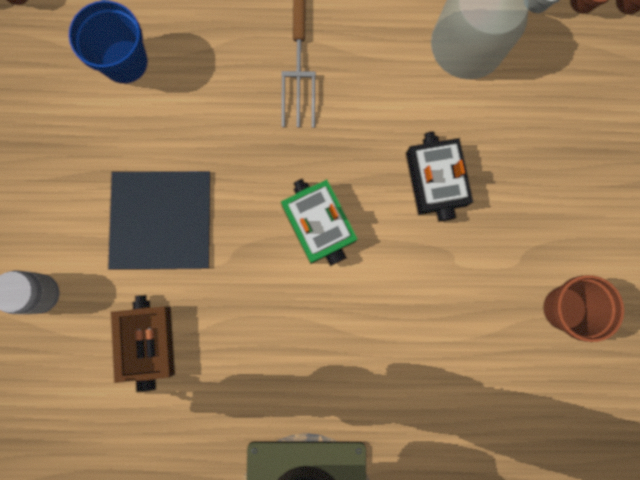

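Three things have the timer's shape in the top view. The green one is at (318,221), with a white cover and orange tabs. The charcoal one is at (439,178), and an open brown one is at (143,345). The green one fits the description. The dark slate tile is at (160,220). I'll confirm with an enlarged crop and measure.

```bash
cat > h.py <<'E'
import numpy as np, cv2
from scipy.spatial.transform import Rotation as R
from cell import observe, get_image, get_calibration, manip, finder
def rot(q): return R.from_quat([q[1],q[2],q[3],q[0]]).as_matrix()
def cam(n,st=None):
    c=get_calibration(n);K=c["intrinsics"]
    if "mount" in c:
        M=c["mount"]; A=rot(st["ee_rot"]); return K,A@M[:3,:3],A@M[:3,3]+st["tool_pos"]
    return K,rot(c["rotation"]),np.array(c["eye"])
def toz(C,uv,z):
    K,A,e=C; d=A@np.array([(uv[0]-K[0,2])/K[0,0],-(uv[1]-K[1,2])/K[1,1],-1]); return e+d*(z-e[2])/d[2]
def proj(C,P):
    K,A,e=C; p=A.T@(np.asarray(P,float)-e); return np.array([K[0,2]+K[0,0]*p[0]/-p[2],K[1,2]-K[1,1]*p[1]/-p[2]])
E
cat > fit.py <<'E'
from h import *
from scipy.optimize import least_squares
def fitbox(img,C,mask_fn,name):
    pass
C={n:cam(n) for n in("top","scene")}
im={n:get_image(n) for n in C}
def green(i):
    h=cv2.cvtColor(i,cv2.COLOR_BGR2HSV); return cv2.inRange(h,(45,120,40),(80,255,255))
def orange(i):
    h=cv2.cvtColor(i,cv2.COLOR_BGR2HSV); return cv2.inRange(h,(4,150,90),(18,255,255))
m=green(im["top"]); m[:, :250]=0; m[:,380:]=0;m[:150]=0;m[290:]=0
pts=cv2.findNonZero(m); hull=cv2.convexHull(pts)
print("green minrect",cv2.minAreaRect(hull))
# fit silhouette of housing: project box hull, compare with hull of green in both views
obs={}
for n in C:
    m=green(im[n]); k,l,s,_=cv2.connectedComponentsWithStats(m)
    # largest near expected
    ctr={"top":(318,221),"scene":(320,280)}[n]
    best=np.zeros_like(m); best[max(0,ctr[1]-60):ctr[1]+60,ctr[0]-60:ctr[0]+60]=m[max(0,ctr[1]-60):ctr[1]+60,ctr[0]-60:ctr[0]+60]
    best=cv2.morphologyEx(best,cv2.MORPH_OPEN,np.ones((3,3)))
    f=np.zeros_like(m); cv2.fillConvexPoly(f,cv2.convexHull(cv2.findNonZero(best)),255); obs[n]=f
    cv2.imwrite(f"pics/mask_{n}.png",f)
def render(p,n):
    x,y,a=p;c,s=np.cos(a),np.sin(a);P=[]
    for i in(-60,60):
        for j in(-46,46):
            for z in(0,45): P.append(proj(C[n],[x+c*i-s*j,y+s*i+c*j,z]))
    h=cv2.convexHull(np.float32(P)); f=np.zeros((480,640),np.uint8)
    cv2.fillConvexPoly(f,np.int32(np.round(h*16)),255,cv2.LINE_AA,4); return f
from scipy.optimize import minimize
def cost(p,ns=("top","scene")):
    return sum(cv2.absdiff(render(p,n),obs[n]).sum()/255. for n in ns)
p0=toz(C["top"],(318.5,221.5),45)
for ns in (("top",),("scene",),("top","scene")):
    r=min((minimize(cost,[p0[0],p0[1],a],args=(ns,),method="Nelder-Mead",options=dict(initial_simplex=[[p0[0],p0[1],a],[p0[0]+8,p0[1],a],[p0[0],p0[1]+8,a],[p0[0],p0[1],a+.15]])) for a in(0.2,0.5,0.8,-0.5)),key=lambda r:r.fun)
    print(ns,r.x,r.fun)
# tile
g=cv2.cvtColor(im["top"],cv2.COLOR_BGR2HSV)[...,2]; t=(g<75).astype(np.uint8)*255; t[:,:90]=0;t[:,230:]=0;t[:155]=0;t[285:]=0
rc=cv2.minAreaRect(cv2.findNonZero(t)); print(rc, toz(C["top"],rc[0],8), toz(C["top"],(158.7,224.6),0),toz(C["scene"],(481.3,282.5),0))
print("pinch",toz(C["top"],(317.5,219.9),63),toz(C["scene"],(319.3,261.8),63))
# orange tabs
for n,(u,v) in(("top",(318,221)),("scene",(320,265))):
    o=np.zeros((480,640),np.uint8); o[v-50:v+50,u-50:u+50]=orange(im[n])[v-50:v+50,u-50:u+50]
    k,l,s,c=cv2.connectedComponentsWithStats(o)
    print(n,[(s[i].tolist(),c[i].round(1).tolist()) for i in range(1,k) if s[i,4]>8])
x,y,a=r.x
v=im["top"][160:285,255:480].copy()
cv2.imwrite("pics/crop.png",cv2.resize(v,None,fx=3.5,fy=3.5,interpolation=cv2.INTER_CUBIC))
E
python3 fit.py
```

```text
green minrect ((318.4000244140625, 220.29998779296875), (70.65974426269531, 52.32398986816406), 63.43495178222656)
('top',) [ 4.87916780e+02 -1.91422646e+01  4.61530607e-01] 230.06274509803922
('scene',) [ 4.86749248e+02 -1.84790863e+01  4.32429350e-01] 223.83137254901962
('top', 'scene') [ 4.87672450e+02 -1.89601397e+01  4.41192116e-01] 469.01960784313724
((159.5, 220.0), (96.0, 99.0), 90.0) [489.4803655  268.04121288   8.        ] [482.27083557 271.29984597   0.        ] [496.63783192 269.84546915   0.        ]
pinch [483.64858095 -17.11199781  63.        ] [485.44515706 -17.95991041  63.        ]
top [([329, 205, 9, 14, 59], [332.9, 211.6]), ([301, 219, 8, 13, 48], [304.5, 224.8])]
scene [([330, 247, 9, 11, 41], [334.1, 251.6]), ([300, 260, 9, 11, 36], [304.1, 264.7])]
```

View pics/crop.png

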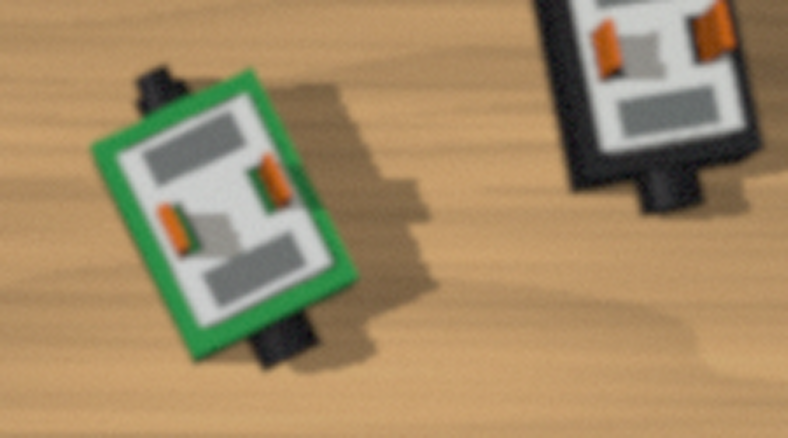

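The crop confirms the green timer with white cover and orange tabs, its centre near (225,215) in the crop. The charcoal one is to its right. Next I'll work out the approach shift and turn.

```bash
cat > go.py <<'E'
from h import *
import sys
x,y,z,a=map(float,sys.argv[1:5])  # target TCP, yaw of timer x
s=observe();A=rot(s["ee_rot"]);p=s["tool_pos"]
d=np.array([x,y,z])-p
best=None
for k in(0,np.pi):
    yv=np.array([-np.sin(a+k),np.cos(a+k),0]); zv=np.array([0,0,-1.]); B=np.c_[np.cross(yv,zv),yv,zv]
    w=R.from_matrix(A.T@B).as_rotvec()
    print("turn",w.round(3), "shift cm before turn",(A.T@d/10).round(2),"after turn",(B.T@d/10).round(2))
print(s["time"],p.round(1),"q",s["joint_pos"].round(2),"F",s["contact_force"].round(1),"open",round(s["opening"],1),"tip",manip.tip_reach)
E
python3 go.py 487 -18.5 220 0.455
```

```text
turn [ 0.     0.    -0.796] shift cm before turn [-46.52 -37.97   8.39] after turn [ -5.43 -59.8    8.39]
turn [ 0.    -0.     2.346] shift cm before turn [-46.52 -37.97   8.39] after turn [ 5.43 59.8   8.39]
0.65 [175.5 494.8 303.9] q [ 1.23  0.26 -0.14  1.17 -0.    1.57] F [ 0.2 -0.6  0.6] open 85.5 tip 72.6
```

Request:
apply_moves:
  steps:
    - [1,-2.9,-2.37,0,0,0,0]
    - [1,-2.9,-2.37,0,0,0,0]
    - [1,-2.9,-2.37,0,0,0,0]
    - [1,-2.9,-2.37,0,0,0,0]
    - [1,-2.9,-2.37,0,0,0,0]
    - [1,-2.9,-2.37,0,0,0,0]
    - [1,-2.9,-2.37,0,0,0,0]
    - [1,-2.9,-2.37,0,0,0,0]
    - [1,-2.9,-2.37,0,0,0,0]
    - [1,-2.9,-2.37,0,0,0,0]
    - [1,-2.9,-2.37,0,0,0,0]
    - [1,-2.9,-2.37,0,0,0,0]
    - [1,-2.9,-2.37,0,0,0,0]
    - [1,-2.9,-2.37,0,0,0,0]
    - [1,-2.9,-2.37,0,0,0,0]
    - [1,-2.9,-2.37,0,0,0,0]

```text
time: 1.98
tool_pos: [486.7, -19.6, 304.1]
ee_rot: [0.0, 0.17, 0.985, 0.0]
contact_force: [1.1, 0.4, -0.4]
opening: 85.2
```

Request:
apply_moves:
  steps:
    - [1,0,0,1,0,0,-0.1]
    - [1,0,0,1,0,0,-0.1]
    - [1,0,0,1,0,0,-0.1]
    - [1,0,0,1,0,0,-0.1]
    - [1,0,0,1,0,0,-0.1]
    - [1,0,0,1,0,0,-0.1]
    - [1,0,0,1,0,0,-0.1]
    - [1,0,0,1,0,0,-0.1]
    - [1,0,0,0,0,0,0]
    - [1,0,0,0,0,0,0]

```text
time: 2.82
tool_pos: [485.7, -17.7, 223.6]
ee_rot: [-0.001, -0.226, 0.974, 0.0]
contact_force: [-0.4, -0.9, -0.2]
opening: 84.9
```

```bash
python3 go.py 487 -18.5 220 0.455
python3 - <<'E'
from h import *
s=observe();i=get_image("wrist");cv2.imwrite("pics/w1.png",i)
j=get_image("scene");cv2.imwrite("pics/s1.png",j)
C=cam("wrist",s)
for l,z in(("cover_pinch",63),("cover",45),("timer",0)):
    for d in finder.spot_point("wrist",l): print(l,d["position"],round(d["confidence"],2),toz(C,d["position"],z).round(1))
h=cv2.cvtColor(i,cv2.COLOR_BGR2HSV);o=cv2.inRange(h,(4,150,90),(18,255,255))
k,lab,st,c=cv2.connectedComponentsWithStats(o)
for q in range(1,k):
    if st[q,4]>40: print(st[q],c[q].round(1),toz(C,c[q],70).round(1))
E
```

```text
turn [ 0.001 -0.001  0.002] shift cm before turn [-0.08 -0.13  0.36] after turn [-0.08 -0.13  0.36]
turn [ 2.00e-03  1.00e-03 -3.14e+00] shift cm before turn [-0.08 -0.13  0.36] after turn [0.08 0.13 0.36]
2.8167 [485.7 -17.7 223.6] q [-0.04  0.25 -0.38  0.95 -0.   -0.49] F [-0.4 -0.9 -0.2] open 84.9 tip 72.6
cover_pinch [323.9, 245.6] 0.81 [484.9 -17.5  63. ]
cover [318.8, 238.6] 0.75 [487.1 -20.1  45. ]
[  0 204   9  38 289] [  3.3 221.5] [ 551.8 -192.6   70. ]
[270 221  16  52 684] [277.2 245.5] [495.  -43.5  70. ]
[362 220  13  53 464] [369.2 245.7] [471.1   5.6  70. ]
```

View pics/w1.png

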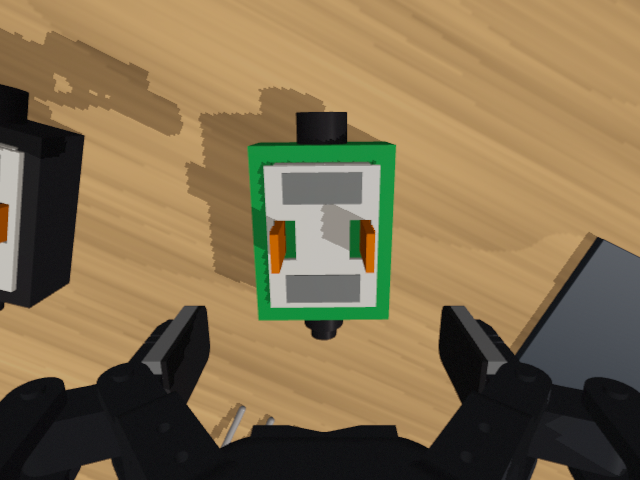

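View pics/s1.png

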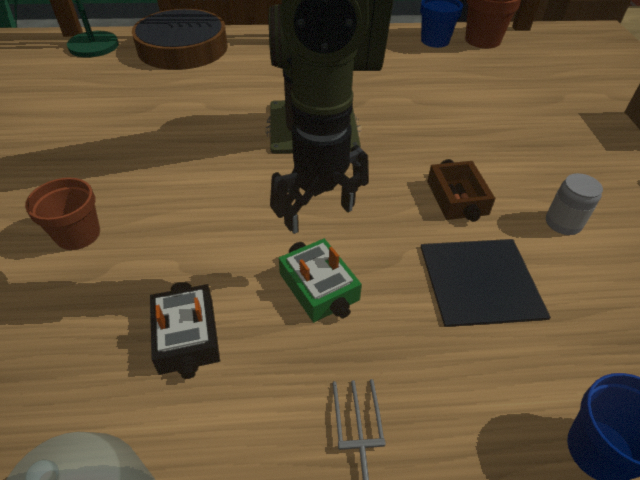

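The wrist view is centred and aligned: tabs at (277,245) and (369,246), cover mid-column about 322. The open fingertips sit about 61 mm ahead of the TCP, so a TCP height of about 122 mm keeps the tips over the plate.

Request:
apply_moves:
  steps:
    - [1,0,-0.05,2,0,0,0]
    - [1,0,-0.03,2,0,0,0]
    - [1,0,0,2,0,0,0]
    - [1,0,0,1.5,0,0,0]
    - [1,0,0,1,0,0,0]
    - [1,0,0,1,0,0,0]
    - [1,0,0,0.6,0,0,0]
    - [1,0,0,0,0,0,0]
    - [1,0,0,0,0,0,0]

```text
time: 3.82
tool_pos: [486.5, -18.4, 123.1]
ee_rot: [0.0, -0.227, 0.974, -0.0]
contact_force: [-0.0, 0.7, -0.0]
opening: 85.6
```

```bash
python3 go.py 486 -18.5 122 0.455
python3 - <<'E'
from h import *
cv2.imwrite("pics/w2.png",get_image("wrist"))
cv2.imwrite("pics/s2.png",cv2.resize(get_image("scene")[180:340,220:430],None,fx=3.5,fy=3.5,interpolation=2))
E
```

```text
turn [-0.     0.     0.004] shift cm before turn [0.05 0.02 0.11] after turn [0.05 0.02 0.11]
turn [-0.    -0.    -3.138] shift cm before turn [0.05 0.02 0.11] after turn [-0.05 -0.02  0.11]
3.8167 [486.5 -18.4 123.1] q [-0.04  0.35 -0.53  0.69 -0.   -0.5 ] F [-0.   0.7 -0. ] open 85.6 tip 72.6
```

View pics/w2.png

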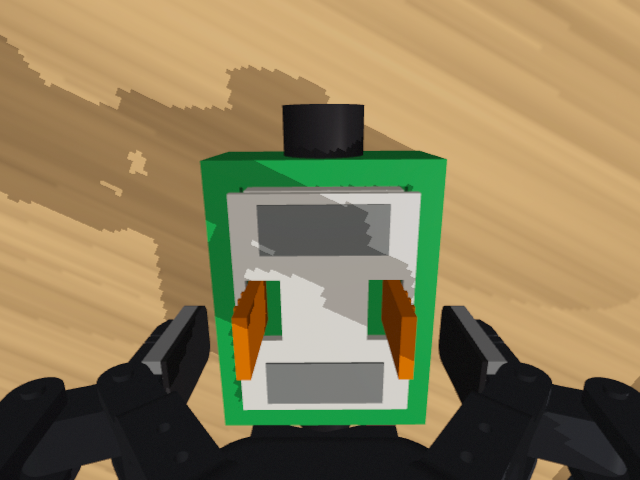

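View pics/s2.png

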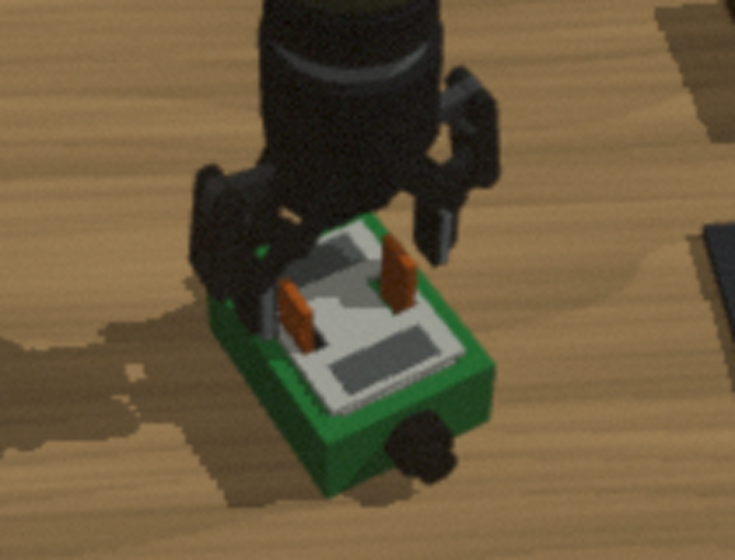

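Tabs at (242,345) and (407,345) stand centred between the open pads at cols 207 and 441, and nothing is touching. I'll go 2 mm lower and squeeze.

Request:
apply_moves:
  steps:
    - [1,0.1,0,0.2,0,0,0]
    - [0.4,0,0,0,0,0,0]
    - [0.2,0,0,0,0,0,0]
    - [0,0,0,0,0,0,0]
    - [-0.3,0,0,0,0,0,0]
    - [-1,0,0,0,0,0,0]
    - [-1,0,0,0,0,0,0]
    - [-1,0,0,0,0,0,0]
    - [-1,0,0,0,0,0,0]
    - [-1,0,0,0,0,0,0]
    - [-1,0,0,0,0,0,0]
    - [-1,0,0,0,0,0,0]

```text
time: 4.92
tool_pos: [485.8, -18.8, 122.6]
ee_rot: [0.001, -0.228, 0.974, -0.0]
contact_force: [-4.5, -0.8, 14.7]
opening: 43.8
```

Run:
```python
from h import *
cv2.imwrite("pics/w3.png",get_image("wrist"))
s=observe();print(s["opening"],s["contact_force"],s["torque"],s["tool_pos"])
```

```text
43.758695842050464 [-4.43322134  0.47106049 13.93504759] [0.10770078 0.78242614 0.12190235] [485.77464775 -18.76626897 122.59437765]
```

View pics/w3.png

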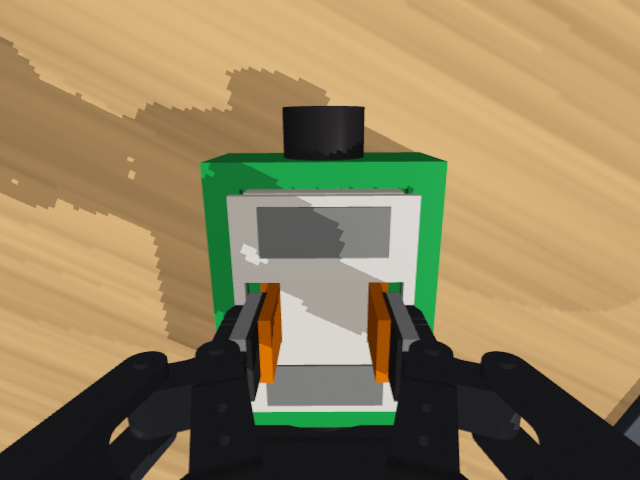

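Both tabs are at their stops with the pads on them, at cols 265 and 385. Now lift straight up.

Request:
apply_moves:
  steps:
    - [-1,0,0,-0.2,0,0,0]
    - [-1,0,0,-0.3,0,0,0]
    - [-1,0,0,-0.4,0,0,0]
    - [-1,0,0,-0.5,0,0,0]
    - [-1,0,0,-0.6,0,0,0]
    - [-1,0,0,-0.8,0,0,0]
    - [-1,0,0,-1,0,0,0]
    - [-1,0,0,-1,0,0,0]
    - [-1,0,0,-1,0,0,0]
    - [-1,0,0,-1,0,0,0]
    - [-1,0,0,-0.8,0,0,0]
    - [-1,0,0,-0.4,0,0,0]
    - [-1,0,0,0,0,0,0]
    - [-1,0,0,0,0,0,0]

```text
time: 6.13
tool_pos: [485.5, -18.8, 201.0]
ee_rot: [0.0, -0.228, 0.974, -0.0]
contact_force: [-0.7, -0.3, -0.8]
opening: 43.5
```

Run:
```python
from h import *
cv2.imwrite("pics/w4.png",get_image("wrist"))
cv2.imwrite("pics/s4.png",cv2.resize(get_image("scene")[120:340,220:480],None,fx=2.7,fy=2.7,interpolation=2))
i=get_image("top");cv2.imwrite("pics/t4.png",i)
```

```text
(no output)
```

View pics/w4.png

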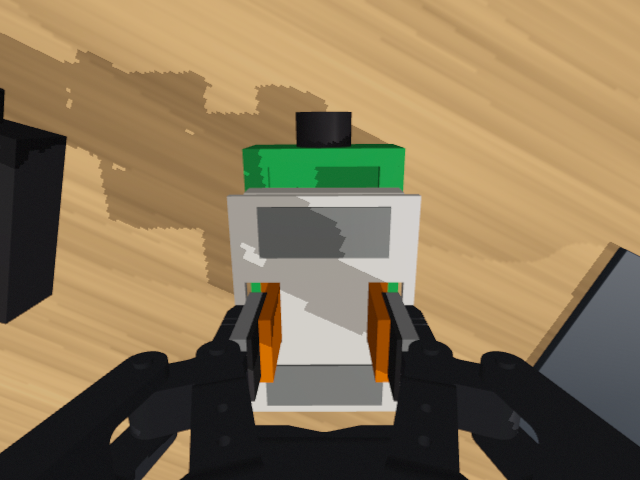

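View pics/s4.png

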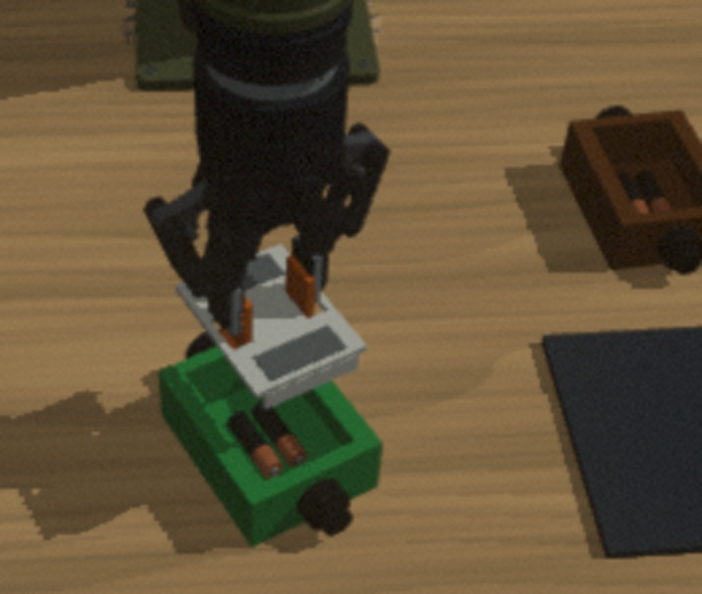

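The cover came off level with the cells visible in the bay, and the green timer stayed on the bench. Next is the transport to the tile.

```bash
python3 go.py 488.5 268 175 0.455
```

```text
turn [ 0.001 -0.001  0.004] shift cm before turn [-13.03  25.56   2.53] after turn [-12.91  25.61   2.53]
turn [ 2.000e-03  1.000e-03 -3.137e+00] shift cm before turn [-13.03  25.56   2.53] after turn [ 12.91 -25.61   2.53]
6.2833 [485.1 -18.8 200.3] q [-0.04  0.26 -0.42  0.89  0.   -0.5 ] F [-0.1 -0.3 -0.9] open 43.5 tip 72.6
```

Request:
apply_moves:
  steps:
    - [-1,-0.5,0.98,0,0,0,0]
    - [-1,-1,1.97,0,0,0,0]
    - [-1,-1,1.97,0,0,0,0]
    - [-1,-1,1.97,0,0,0,0]
    - [-1,-1,1.97,0,0,0,0]
    - [-1,-1,1.97,0,0,0,0]
    - [-1,-1,1.97,0,0,0,0]
    - [-1,-1,1.97,0,0,0,0]
    - [-1,-1,1.97,0,0,0,0]
    - [-1,-1,1.97,0,0,0,0]
    - [-1,-1,1.97,0,0,0,0]
    - [-1,-1,1.97,0,0,0,0]
    - [-1,-1,1.97,0,0,0,0]
    - [-1,-0.5,0.98,0,0,0,0]
    - [-1,0,0,0,0,0,0]
    - [-1,0,0,0,0,0,0]

```text
time: 7.62
tool_pos: [488.0, 268.4, 200.4]
ee_rot: [-0.001, -0.228, 0.974, -0.001]
contact_force: [0.1, -0.1, -0.4]
opening: 43.1
```

```bash
python3 go.py 488.5 268 98 0.455
python3 - <<'E'
from h import *
cv2.imwrite("pics/w5.png",get_image("wrist"))
cv2.imwrite("pics/s5.png",get_image("scene"))
E
```

```text
turn [-0.001 -0.001  0.005] shift cm before turn [-0.04 -0.05 10.24] after turn [-0.02 -0.06 10.24]
turn [ 2.000e-03 -1.000e-03 -3.136e+00] shift cm before turn [-0.04 -0.05 10.24] after turn [ 0.02  0.06 10.24]
7.6167 [488.  268.4 200.4] q [ 0.5   0.38 -0.25  0.95 -0.    0.04] F [ 0.1 -0.1 -0.4] open 43.1 tip 72.6
```

View pics/s5.png

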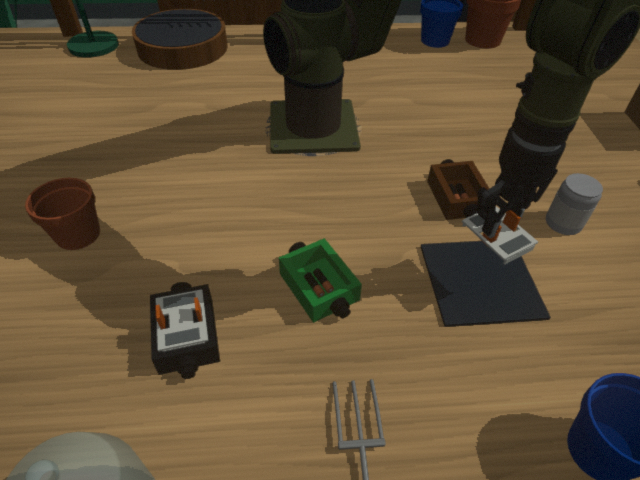

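View pics/w5.png

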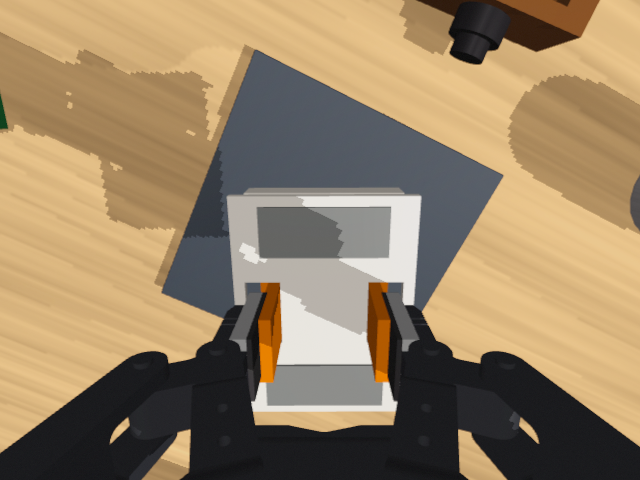

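The cover is over the tile and level, and the green timer is still in place. I'll descend, slowly at the end.

Request:
apply_moves:
  steps:
    - [-1,0,0,1,0,0,0]
    - [-1,0,0,2,0,0,0]
    - [-1,0,0,2,0,0,0]
    - [-1,0,0,2,0,0,0]
    - [-1,0,0,1,0,0,0]
    - [-1,0,0,0.7,0,0,0]
    - [-1,0,0,0.4,0,0,0]
    - [-1,0,0,0.3,0,0,0]
    - [-1,0,0,0.2,0,0,0]
    - [-1,0,0,0.1,0,0,0]
    - [-1,0,0,0.1,0,0,0]
    - [-1,0,0,0.1,0,0,0]
    - [-1,0,0,0,0,0,0]
    - [-1,0,0,0,0,0,0]

```text
time: 8.88
tool_pos: [488.7, 268.4, 102.1]
ee_rot: [0.0, -0.228, 0.974, 0.0]
contact_force: [-0.3, 0.8, -0.9]
opening: 43.8
```

Request:
apply_moves:
  steps:
    - [-1,0,0,0.1,0,0,0]
    - [-1,0,0,0.1,0,0,0]
    - [-1,0,0,0.1,0,0,0]
    - [-1,0,0,0,0,0,0]
    - [-1,0,0,0,0,0,0]

```text
time: 9.3
tool_pos: [488.5, 268.2, 98.8]
ee_rot: [-0.0, -0.228, 0.974, -0.0]
contact_force: [-0.9, 0.0, -1.1]
opening: 43.2
```

Request:
apply_moves:
  steps:
    - [-1,0,0,0.1,0,0,0]
    - [-1,0,0,0,0,0,0]
    - [-1,0,0,0,0,0,0]

```text
time: 9.55
tool_pos: [488.6, 268.2, 97.9]
ee_rot: [0.0, -0.228, 0.974, -0.0]
contact_force: [-0.4, 0.5, 0.4]
opening: 43.3
```

Request:
apply_moves:
  steps:
    - [-1,0,0,0.05,0,0,0]
    - [-1,0,0,0.05,0,0,0]
    - [-1,0,0,0,0,0,0]

```text
time: 9.8
tool_pos: [488.6, 268.2, 97.7]
ee_rot: [0.0, -0.228, 0.974, 0.0]
contact_force: [-1.9, -1.4, 5.6]
opening: 43.3
```

The upward force is 5.6 N, so the cover is on the tile. I'll open gradually and look before rising.

Request:
apply_moves:
  steps:
    - [0.1,0,0,0,0,0,0]
    - [0.2,0,0,0,0,0,0]
    - [0.3,0,0,0,0,0,0]
    - [0.4,0,0,0,0,0,0]
    - [0.6,0,0,0,0,0,0]
    - [0.8,0,0,0,0,0,0]
    - [1,0,0,0,0,0,0]
    - [1,0,0,0,0,0,0]
    - [1,0,0,0,0,0,0]
    - [1,0,0,0,0,0,0]

```text
time: 10.63
tool_pos: [488.6, 268.3, 97.0]
ee_rot: [0.0, -0.228, 0.974, 0.0]
contact_force: [0.7, 0.4, -0.1]
opening: 85.5
```

Run:
```python
from h import *
cv2.imwrite("pics/w6.png",get_image("wrist"))
```

```text
(no output)
```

View pics/w6.png

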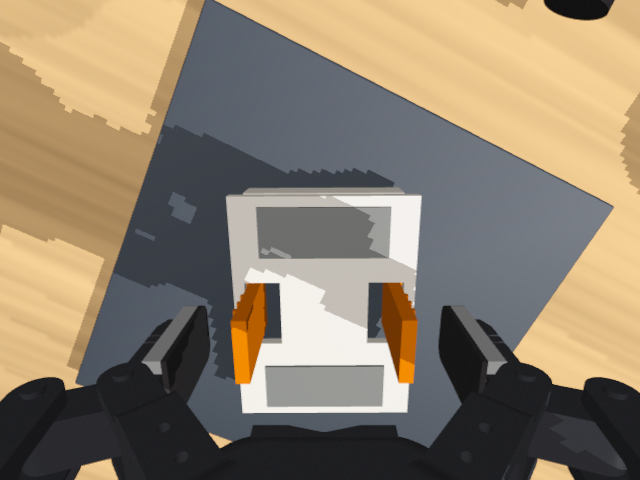

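The tabs have sprung back and both fingers are clear of them (pads at cols 207 and 441, tabs at 242 and 407). The arm can rise.

Request:
apply_moves:
  steps:
    - [1,0,0,-0.5,0,0,0]
    - [1,0,0,-1,0,0,0]
    - [1,0,0,-2,0,0,0]
    - [1,0,0,-2,0,0,0]
    - [1,0,0,-2.5,0,0,0]
    - [1,0,0,-2.5,0,0,0]
    - [1,0,0,-2,0,0,0]
    - [1,0,0,-1,0,0,0]
    - [1,0,0,0,0,0,0]
    - [1,0,0,0,0,0,0]
    - [1,0,0,0,0,0,0]

```text
time: 11.6
tool_pos: [487.9, 267.9, 230.7]
ee_rot: [-0.001, -0.228, 0.974, -0.0]
contact_force: [-0.6, -0.5, 0.1]
opening: 85.4
```

Run:
```python
from h import *
s=observe();w=get_image("wrist");cv2.imwrite("pics/w7.png",w);C=cam("wrist",s)
cv2.imwrite("pics/s7.png",get_image("scene"))
for l,z in(("cover",20),("cover_pinch",38),("tile",0)):
    for d in finder.spot_point("wrist",l): print(l,d["position"],round(d["confidence"],2),toz(C,d["position"],z).round(1))
```

```text
cover [321.8, 222.7] 0.81 [486.1 265.7  20. ]
cover_pinch [326.9, 234.1] 0.57 [487.7 270.5  38. ]
```

View pics/s7.png

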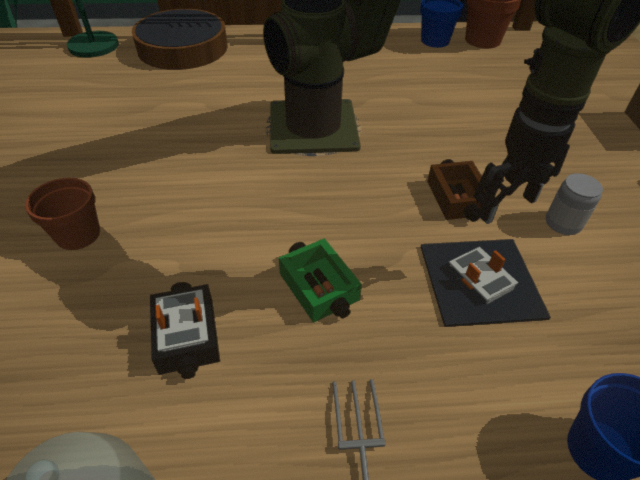

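View pics/w7.png

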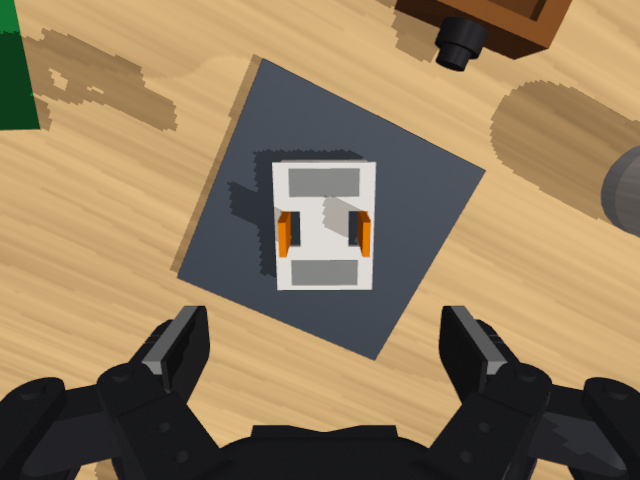

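The cover lies flat, tabs up, in the middle of the tile, at (324,226) in the wrist view and (484,273) in the scene view. The green timer is unmoved at (320,280) and the charcoal one at (185,328). The gripper is clear, so I'll hand in.

```bash
python3 -c "
from cell import manip
print(manip.close_job())"
```

```text
the job is handed in; nothing more can be done
None
```

I unclipped the white cover from the green timer by squeezing both orange tabs to their stops. I then lifted it straight off, set it down tabs up on the slate tile, let go and raised the gripper clear. I handed the job in after about 12 s of the 38 s allowed; the hand-in reported no verdict.

- **Cover:** the last pictures show it lying flat, tabs up. The detector put it near (486, 266) mm, against a tile centre of about (489, 268) mm, so a few millimetres off centre.
- **Timers:** the green timer still stands at its starting place in the scene picture, and the charcoal timer looks untouched.
- **Gripper:** it was open, about 130 mm above its set-down height, and measured no contact force beyond noise.
- **Checks that failed or disagreed:**
  - The last wrist picture gave no detection of the tile, so its centre comes from the first top picture.
  - The two cover detections differed by about 5 mm, well inside the 50 mm tolerance.
  - The opening read about 43.5 mm with the tabs at their stops, where 47 mm was expected. The cover held without slipping.

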